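# Close out the clinic's test reader and clear its used cartridges

## Task

Stop the test reader by pressing its round key, then its square key, then its long bar key, one at a time and each fully down. Then unclip every used cartridge from the aluminium block by pinching in the two buttons on its sides, and drop it into the grey waste box. When the block is empty, shut the reader down with the same keys in reverse order, bar, square, round; never press the cross-shaped key, keep the waste box upright on the desk, and leave everything else on the desk where it is.

Things in the scene. Friction and masses are not known exactly. Their poses are not given: they have to be found in the camera images.
- reader: white tabletop test reader, 190 (x) x 200 (y) mm, fixed, left or right on the desk; origin at its underside's centre. Grey key field 59 mm above the desk; dark display, 65 mm high, from x = 34 to 90 mm. Four grey keys differ in shape; centres (mm): round (-58, 45), square (-58, -45), cross (2, 45), bar (2, -45). At yaw 0 its +x points away from the robot
- block: flat aluminium block fixed to the desk, 280 (x) x 230 (y) x 12 mm, origin at its underside's centre; six bays at x = -92, 0, 92 and y = +-56 mm. Beside each bay's middle line two steel catch lips run along x: 44 mm long, inner edges at 25.5 mm, outer faces at 37.5 mm, tops 37 mm above the desk. End stops 24 mm above the desk, 42 mm from the bay centre along x
- waste: loose open-topped grey plastic waste box, 270 (x) x 230 (y) x 130 mm high, walls and floor 5 mm, about 0.9 kg; origin at the centre of its underside. Stands on the other side of the desk from the reader
- key_round (a joint): travel of the round key, 30 mm across: 0 up, 0.006 m fully down; springs back by itself; 1.5 N starts it, 5 N takes it fully down. Counts as pressed beyond 0.0045 and as up below 0.002
- key_round_top (a point): centre of the top face of the round key, pressed straight down; 71 mm above the desk when up
- key_square (a joint): travel of the square key, 28 x 28 mm: 0 up, 0.006 m fully down; springs back by itself; 1.5 N starts it, 5 N takes it fully down. Counts as pressed beyond 0.0045 and as up below 0.002
- key_square_top (a point): centre of the top face of the square key, pressed straight down; 71 mm above the desk when up
- key_bar (a joint): travel of the long bar key, 22 mm (reader's x) x 60 mm (reader's y): 0 up, 0.006 m fully down; springs back by itself; 1.5 N starts it, 5 N takes it fully down. Counts as pressed beyond 0.0045 and as up below 0.002
- key_bar_top (a point): centre of the top face of the long bar key, pressed straight down; 71 mm above the desk when up
- key_cross (a joint): travel of the cross-shaped key, 34 x 34 mm, arms 12 mm wide (leave it alone): 0 up, 0.006 m fully down; springs back by itself; 1.5 N starts it, 5 N takes it fully down. Counts as pressed beyond 0.0045 and as up below 0.002
- key_cross_top (a point): centre of the top face of the cross-shaped key, pressed straight down; 71 mm above the desk when up
- cart1: used test cartridge (None if absent), about 0.1 kg: upright white block 80 (x) x 33 (y) x 66 (z) mm, origin at its middle, 45 mm above the desk when clipped in a bay, its x along the block's x. A ribbed grey spring button on each long side (+-y), 28 mm wide, face from 26 to 60 mm above the underside: 47 mm over both at rest, 35 mm fully pressed (1.2 N starts, 3.6 N bottoms it)
- cart2: used test cartridge (None if absent), about 0.1 kg: upright white block 80 (x) x 33 (y) x 66 (z) mm, origin at its middle, 45 mm above the desk when clipped in a bay, its x along the block's x. Barbs at the feet of its two side buttons (59 mm over both) catch under the lips: it comes straight up only while both buttons are pressed fully in, 6 mm each
- cart3: used test cartridge (None if absent), about 0.1 kg: upright white block 80 (x) x 33 (y) x 66 (z) mm, origin at its middle, 45 mm above the desk when clipped in a bay, its x along the block's x. A grip along its y across both side buttons, 12 mm above the origin, presses them in and carries it; below that the lips are in the way of the fingers
- cart4: used test cartridge (None if absent), about 0.1 kg: upright white block 80 (x) x 33 (y) x 66 (z) mm, origin at its middle, 45 mm above the desk when clipped in a bay, its x along the block's x. Neighbours stand 112 mm apart across, 92 mm along x. All six are alike: see the others for the buttons
- cart5: used test cartridge (None if absent), about 0.1 kg: upright white block 80 (x) x 33 (y) x 66 (z) mm, origin at its middle, 45 mm above the desk when clipped in a bay, its x along the block's x. Alike in all to cart1, cart2 and cart3: see there for the buttons and the grip
- cart6: used test cartridge (None if absent), about 0.1 kg: upright white block 80 (x) x 33 (y) x 66 (z) mm, origin at its middle, 45 mm above the desk when clipped in a bay, its x along the block's x. Alike in all to cart1, cart2 and cart3: see there for the buttons and the grip
- glove_box: green card box of gloves, 110 x 220 x 80 mm high; origin at the underside; not part of the job, leave it where it is
- sanitizer: clear bottle of hand gel, 66 mm across, 170 mm high; origin at the underside; not part of the job, leave it where it is
- spatula_pot: white pot of wooden spatulas, 76 mm across, 150 mm high overall; origin at the underside; not part of the job, leave it where it is
- pill_jar: amber jar with a white cap, 60 mm across, 85 mm high; origin at the underside; not part of the job, leave it where it is
There are look-alikes about, which are no part of the job. What is shaped like the cart4 but red or yellow is not meant.

How it is judged:
By the outcome, as a careful person would: the job done as asked, in the order asked, and still so for the second after the job is handed in, with the robot touching nothing.
Of cart1, cart2, cart3, cart4, cart5, cart6 only 4 to 6 are there at a start; the rules pass over those that are not, and their reading is None.
At some moment in a run one of waste may be knocked a few centimetres aside while the robot is not near it.
Once in a run the grip may slacken for a moment while it holds something.
It also fails if it takes over 208 s, if anything falls off the work surface, if the arm or the gripper's body presses on something with over 40 N, if the wrist force passes 120 N, or if a joint passes its speed limit or range.

## Robot

A 6-joint arm with a two-finger parallel gripper is mounted at the origin on the work surface. World frame = base frame: x ahead of the robot, y to its left, z up, the work surface at z = 0. Lengths are in mm, angles in rad, forces in N, time in s.
With the tool pointing down it reaches from about 300 to 775 mm from the base axis. Payload 14.6 kg.
Tool frame: the origin (TCP) lies midway between the tips of the shut fingers; the grasp point (between the pads) lies behind it (manip.grip_depth is the z of the grasp point in the tool frame, in mm); z points along the fingers, y is the line along which they close (so a half turn about z gives the same grasp; the last joint's range is limited). The gripper opens to 94 mm and grips with 3 to 60 N. Pads are 16 mm wide; open, the fingers measure 119 mm over their backs; the gripper's body (75 mm by 177 mm) begins 78 mm behind the grasp point.
Start: joints at [1.045, 0.3, 1.521, -0, 1.321, -0.067], TCP at [243.576, 493.113, 205.446] pointing down, gripper open.
Joint ranges: [-3.03, 3.03], [-0.79, 2.21], [0.23, 2.52], [-1.04, 4.18], [0, 3.07], [-2.55, 2.55]. Speed limits (rad/s): [2.22, 2.22, 2.57, 3.14, 3.14, 3.14].

## Interface

Orientations are given as [roll, pitch, yaw] about the fixed x, y, z axes, in that order (R = Rz(yaw) Ry(pitch) Rx(roll)).
In Python, from cell import manip gives the robot as it stands.
- The arm moves only by the shell command python3 -m creep 'ROWS' [OPENING] [FORCE]. ROWS is 1 to 5 rows, one to a line, with the numbers parted by spaces; each row has 6 numbers: dx, dy, dz in shares of 25 cm (1.0 is 25 cm), then a rotation vector rx, ry, rz in parts of the range, where 1.0 means pi rad; each row is the pose to reach, as a shift and turn from the pose commanded when the command began, along the tool's axes at that moment; what a row does not reach only later rows make up. A row lasts 1/10 s, in which the tool goes at most 50 mm and 0.15 rad, less where a joint would pass 70% of its speed; a pose out of reach is approached as far as the arm can. OPENING is the finger opening in mm, set as the command begins (- or left out keeps the last). The fingers move at their own pace and stop on an object; FORCE is the grip in N (left out, the last holds). Time passes only in rows, so rows that do not move let the fingers close. It prints the time, the measured TCP pose, the force, the opening and the grip force at its end. Input that does not fit is refused with a message, and nothing moves.
- manip.read_state(): the state, without advancing time (a new reading comes with each control period).
- manip.camera(name): name is "scene" or "top" or "wrist"; returns (picture, depth): 400x640x3 uint8, red, green, blue; 400x640 float32, mm along the optical axis (not along the pixel's ray), 0 where there is no reading.
- manip.camera_info(name): a dict with "K" (3x3 intrinsics, pixels), "rvec" (rotation vector, rad) and "tvec" (3), from world to camera coordinates, as OpenCV has them; the wrist camera has in their place "mount" (4x4, takes a point from camera to tool coordinates, whose origin is the TCP and whose axes are the flange's). Camera axes: x right, y down, z forward; pixel columns grow to the right and rows downward; lengths in mm; the calibration is good to about 2 mm. The wrist camera is an equidistant fisheye: a pixel r from the principal point sees the ray r / f radians off the axis. A picture is of the moment at which its call begins: read the wrist's pose just before it. camera_info takes no time and is no camera call.
- manip.sign_off(): hands the job in; it is judged then, once.
The state is a dict: "clock": time; "joints": joint angles; "qd": joint speeds; "effort": joint torques, N m; "eef_pos": TCP position; "eef_rot": TCP orientation; "wrist_force": force on the tool from outside, world axes, zero at the start; "moment": the same for the moment, N m; "finger_gap": finger opening in mm; "finger_force": force on a finger pad.
Only numpy, scipy, OpenCV 4.12 (cv2) and the standard library are available. Lean on these libraries where they do the work, as an engineer would, in place of code of your own. Each camera call takes 0.05 s, during which the arm holds its last target. There are 200 camera calls.

## Working session

There is one attempt and no reset: what is moved stays moved. The work goes in short steps, Python scripts to look and compute and a shell command to move; the robot and the scene stay as the last step left them, time stands still between calls to the robot, and variables do not carry over. Pictures are saved under pics/ and viewed, at most 14 in all, crops included, and the job is handed in when it is done.

```bash
ls; mkdir -p pics; python3 - <<'E'
from cell import manip
import cv2,numpy as np
s=manip.read_state();print(s);print(manip.grip_depth)
for n in("top","scene"):
    p,d=manip.camera(n);np.savez(f"pics/{n}0.npz",p=p,d=d);cv2.imwrite(f"pics/{n}0.png",p[:,:,::-1]);i=manip.camera_info(n);print(n,i)
print(manip.camera_info("wrist"))
E
```

```text
pics
{'clock': 0.0, 'joints': array([ 1.04538161e+00,  3.00416003e-01,  1.52160071e+00, -4.19392080e-05,
        1.32069298e+00, -6.65727139e-02]), 'qd': array([ 0.00024076,  0.00135022, -0.00080222,  0.00133653,  0.00212433,
        0.00049989]), 'effort': array([-1.31389224e-04, -5.31805015e+01, -3.52739990e+01,  7.08533311e-02,
        2.43817322e-02, -7.88016428e-05]), 'eef_pos': array([243.46424861, 492.87820778, 204.90824869]), 'eef_rot': array([-3.14047539e+00, -3.37766632e-05,  2.68276104e+00]), 'wrist_force': array([ 0.21640029,  0.28608219, -0.66776154]), 'moment': array([-0.004086  ,  0.03447975, -0.06594052]), 'finger_force': 0.0, 'finger_gap': 94.29159453946947}
-18.8
top {'K': array([[427.07462262,   0.        , 321.39957845],
       [  0.        , 427.07462262, 197.73806653],
       [  0.        ,   0.        ,   1.        ]]), 'rvec': array([ 2.18558714, -2.13799349,  0.1976015 ]), 'tvec': array([-38.39950761, 534.15251433, 992.95872751])}
scene {'K': array([[370.33311757,   0.        , 322.51313202],
       [  0.        , 370.33311757, 202.31975156],
       [  0.        ,   0.        ,   1.        ]]), 'rvec': array([ 1.35321689,  1.94862456, -1.05553243]), 'tvec': array([ 206.46923706, -206.51730313, 1488.82473747])}
{'K': array([[309.70691629,   0.        , 316.81940998],
       [  0.        , 309.70691629, 200.08991053],
       [  0.        ,   0.        ,   1.        ]]), 'mount': array([[ 4.70555766e-04, -9.64556015e-01, -2.63877760e-01,
         7.72173578e+01],
       [ 9.99999239e-01,  1.53040228e-04,  1.22382248e-03,
         3.31961159e-01],
       [-1.14006143e-03, -2.63878135e-01,  9.64555354e-01,
        -1.80624837e+02],
       [ 0.00000000e+00,  0.00000000e+00,  0.00000000e+00,
         1.00000000e+00]])}
```

View pics/top0.png

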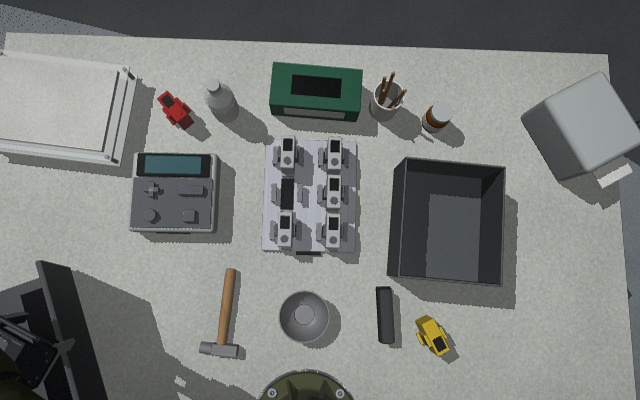

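View pics/scene0.png

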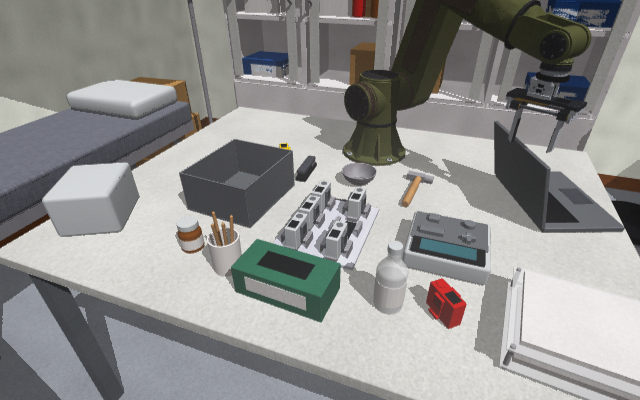

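The top view shows the reader at about (174,193): round key (152,215), square (190,216), cross (152,188), bar (191,187). White cartridges sit at (288,153), (335,153), (335,190), (285,230), (333,230), and the bay at (287,190) is empty. The waste box is at (447,222). The red (175,110) and yellow (432,337) look-alikes are away from the block, so they are not meant. Next I'll measure and confirm in an enlarged crop.

```bash
cat > h.py <<'E'
import numpy as np,cv2
from cell import manip
from scipy.spatial.transform import Rotation as R
def cloud(n,d):
    i=manip.camera_info(n);K=i["K"];v,u=np.mgrid[0:400,0:640]
    c=np.stack([(u-K[0,2])/K[0,0]*d,(v-K[1,2])/K[1,1]*d,d],-1)
    Rm=cv2.Rodrigues(i["rvec"])[0];return (c-i["tvec"])@Rm
def ray(n,u,v,z):
    i=manip.camera_info(n);K=i["K"];Rm=cv2.Rodrigues(i["rvec"])[0]
    o=-Rm.T@i["tvec"];d=Rm.T@np.array([(u-K[0,2])/K[0,0],(v-K[1,2])/K[1,1],1]);return o+d*(z-o[2])/d[2]
def blobs(P,box,zr,amin=15):
    x0,y0,x1,y1=box;m=np.zeros(P.shape[:2],np.uint8)
    z=P[...,2];m[y0:y1,x0:x1]=((z>zr[0])&(z<zr[1]))[y0:y1,x0:x1]
    n,l,s,c=cv2.connectedComponentsWithStats(m,connectivity=4);o=[]
    for k in range(1,n):
        if s[k,4]<amin: continue
        q=P[l==k];r=cv2.minAreaRect(q[:,:2].astype(np.float32));o.append((c[k].round(),s[k,4],np.round(r[0],1),np.round(r[1]),round(r[2],1),round(float(np.median(q[:,2])),1)))
    return o
def go(p,yaw=None):
    "shift in tool axes from present pose to world p"
    s=manip.read_state();T=R.from_euler('xyz',s["eef_rot"])
    return T.inv().apply(np.array(p)-s["eef_pos"]).round(1),s["eef_pos"].round(1),s["eef_rot"].round(4)
E
python3 - <<'E'
from h import *
a=np.load("pics/top0.npz");P=cloud("top",a["d"]);p=a["p"]
for nm,b,z in(("desk",(20,200,120,260),(-10,10)),("keys",(125,145,220,240),(67,80)),("reader",(125,145,220,240),(50,80)),("carts",(258,130,362,260),(70,90)),("lips",(258,130,362,260),(30,45)),("block",(258,130,362,260),(7,17)),("waste",(380,150,515,290),(120,140)),("glove",(260,50,370,125),(70,90))):
    print(nm);[print("  ",*o) for o in blobs(P,b,z)]
print(ray("top",287,190,12))
c=np.hstack([cv2.resize(p[140:240,125:225],None,fx=4,fy=4,interpolation=2),cv2.resize(p[132:257,258:358],(400,500),interpolation=2)[:400]])
cv2.imwrite("pics/crop0.png",c[:,:,::-1])
E
```

```text
desk
   [ 69. 230.] 5975 [448.2 585. ] [145. 251.] 1.5 -0.5
keys
   [151. 189.] 125 [541.  370.1] [31. 29.] 47.7 70.5
   [190. 189.] 246 [542.4 280.5] [22. 60.] 0.8 70.5
   [149. 214.] 127 [482.3 370.4] [28. 28.] 9.1 70.4
   [189. 215.] 142 [482.6 279.9] [28. 28.] 0.2 70.4
reader
   [173. 192.] 6598 [540.2 324.9] [189. 200.] 0.3 59.6
carts
   [287. 151.] 525 [638.8  57.1] [80. 45.] 1.5 77.4
   [334. 153.] 525 [637.9 -54.7] [78. 46.] 1.0 77.4
   [333. 191.] 521 [546.9 -53.6] [45. 80.] 90.0 77.3
   [285. 229.] 568 [455.   58.4] [79. 44.] 1.6 77.3
   [333. 230.] 548 [455.2 -53.9] [79. 47.] 1.3 77.2
lips
   [275. 155.] 88 [639.5  89.1] [45. 10.] 2.1 36.9
   [301. 155.] 88 [639.1  26.7] [44. 12.] 1.4 36.8
   [321. 156.] 89 [638.6 -24.4] [14. 44.] 87.3 36.3
   [346. 158.] 76 [637.9 -85.6] [10. 42.] 90.0 36.8
   [287. 171.] 17 [599.6  58.4] [ 1. 29.] 0.1 37.7
   [334. 172.] 15 [599.3 -54.9] [27.  1.] 88.4 39.1
   [274. 192.] 93 [547.9  89.3] [12. 43.] 89.5 36.3
   [300. 192.] 89 [546.9  26.2] [12. 43.] 86.9 36.6
   [320. 193.] 97 [547.1 -24. ] [14. 45.] 88.2 36.0
   [346. 194.] 90 [547.8 -84. ] [16. 44.] 82.2 36.2
   [272. 229.] 91 [456.   89.3] [41. 12.] 1.0 36.4
   [298. 230.] 91 [454.7  26.8] [41. 12.] 0.2 36.7
   [319. 231.] 94 [454.8 -23.8] [43. 12.] 1.2 36.4
   [345. 232.] 83 [454.9 -85.1] [41. 10.] 0.3 36.2
block
   [295. 197.] 4645 [543.3  35.5] [288. 166.] 0.5 11.6
   [349. 198.] 1276 [547.7 -86.5] [ 53. 278.] 89.7 11.7
waste
   [456. 220.] 1343 [ 479.4 -315.6] [231. 270.] 85.8 128.4
glove
   [316.  87.] 4006 [801.2  -6.7] [221. 113.] 87.5 79.9
[556.26700633  58.22027684  12.        ]
```

View pics/crop0.png

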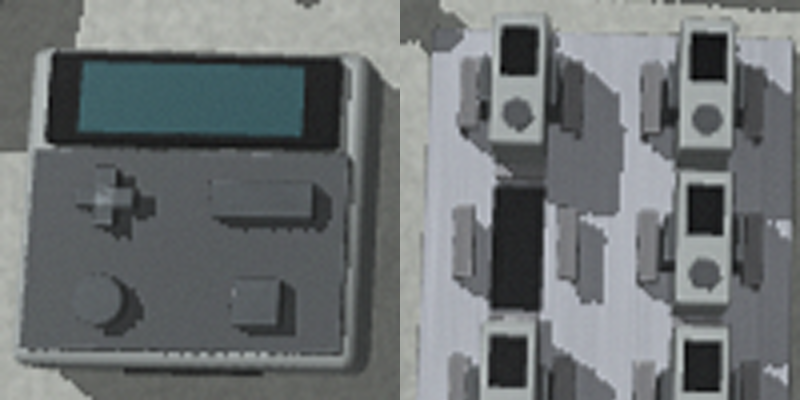

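The crop confirms the four keys by shape: round at lower left, square at lower right, cross at upper left and bar at upper right. It also confirms the cartridges are white, and the dark patch is the floor of the empty bay. Moving over the round key, fingers shut.

Units first: shifts go in shares of 25 cm and turns go in shares of pi rad. So -250 mm / 250 = -1, -200 mm / 250 = -0.8, -0.45 rad / 3.1416 = -0.1432.

```bash
python3 -m creep '-0.2 0 0 0 0 0
-0.4 -0.004 0 0 0 0
-0.6 -0.008 0 0 0 -0.0477
-0.8 -0.012 0 0 0 -0.0955
-1 -0.0144 0 0 0 -0.1432' 0 20; python3 -m creep '0 0 0 0 0 -0.0029
0 0 0 0 0 -0.0029'; python3 -c "
from h import *
print(go((482.3,370.4,75)))"
```

```text
clock: 0.6
eef_pos: [460.6, 381.6, 205.2]
eef_rot: [-3.141, -0.0, 3.116]
wrist_force: [0.4, 0.4, 1.0]
finger_gap: 57.1
finger_force: 0.0
clock: 0.8
eef_pos: [459.6, 382.2, 204.8]
eef_rot: [-3.141, -0.001, 3.116]
wrist_force: [0.1, 0.5, 0.6]
finger_gap: 41.2
finger_force: 0.0
(array([-23.1, -11.1, 129.8]), array([459.6, 382.2, 204.8]), array([-3.141e+00, -1.000e-03,  3.116e+00]))
```

Converted, 126 mm / 250 = 0.504, 90 mm / 250 = 0.36, -0.0256 rad / 3.1416 = -0.0081.

```bash
python3 -m creep '-0.0924 -0.0444 0.04 0 0 -0.0081
-0.0924 -0.0444 0.2 0 0 -0.0081
-0.0924 -0.0444 0.36 0 0 -0.0081
-0.0924 -0.0444 0.504 0 0 -0.0081
-0.0924 -0.0444 0.504 0 0 -0.0081'; python3 -m creep '0 0 0 0 0 0
0 0 0 0 0 0
0 0 0 0 0 0'; python3 -c "
from h import *
print(go((482.3,370.4,65)))"
```

```text
clock: 1.3
eef_pos: [478.9, 370.7, 75.0]
eef_rot: [-3.137, -0.007, -3.139]
wrist_force: [-0.3, 0.5, 1.0]
finger_gap: 2.2
finger_force: 0.0
clock: 1.6
eef_pos: [482.7, 371.9, 81.6]
eef_rot: [3.14, 0.003, -3.139]
wrist_force: [0.7, -0.6, -0.1]
finger_gap: 0.4
finger_force: 0.0
(array([ 0.4, -1.5, 16.6]), array([482.7, 371.9,  81.6]), array([ 3.1398e+00,  2.6000e-03, -3.1387e+00]))
```

Converted, 14 mm / 250 = 0.056, 13 mm / 250 = 0.052.

```bash
python3 -m creep '0.0012 -0.0056 0.02 0 0 0
0.0012 -0.0056 0.04 0 0 0
0.0012 -0.0056 0.052 0 0 0
0.0012 -0.0056 0.056 0 0 0
0.0012 -0.0056 0.056 0 0 0';python3 -m creep '0 0 0.002 0 0 0
0 0 0.002 0 0 0
0 0 0.002 0 0 0'
```

```text
clock: 2.1
eef_pos: [482.0, 369.8, 65.7]
eef_rot: [3.141, 0.0, -3.139]
wrist_force: [1.4, -0.1, 4.4]
finger_gap: 0.4
finger_force: 2.3
clock: 2.4
eef_pos: [482.0, 369.8, 65.3]
eef_rot: [3.141, 0.001, -3.139]
wrist_force: [0.5, -0.5, 5.1]
finger_gap: 0.4
finger_force: 2.7
```

Converted, 0.8 mm / 250 = 0.0032.

```bash
python3 -m creep '0 0 0.0032 0 0 0
0 0 0.0032 0 0 0
0 0 0.0032 0 0 0';python3 -m creep '0 0 0.0032 0 0 0
0 0 0.0032 0 0 0
0 0 0.0032 0 0 0'
```

```text
clock: 2.7
eef_pos: [482.1, 369.8, 65.1]
eef_rot: [3.141, 0.001, -3.139]
wrist_force: [-2.7, -2.9, 12.8]
finger_gap: 0.6
finger_force: 5.9
clock: 3.0
eef_pos: [482.2, 369.9, 65.0]
eef_rot: [3.141, 0.001, -3.139]
wrist_force: [-3.9, -4.1, 18.7]
finger_gap: 0.7
finger_force: 9.1
```

Converted, -89.8 mm / 250 = -0.3592, -75 mm / 250 = -0.3.

```bash
python3 -m creep '0 0 -0.032 0 0 0
0 0 -0.08 0 0 0
-0.002 -0.16 -0.096 0 0 0
-0.002 -0.3 -0.08 0 0 0
-0.002 -0.3592 -0.064 0 0 0';python3 -m creep '0 0 0 0 0 0
0 0 0 0 0 0
0 0 0.008 0 0 0';python3 -m creep '0 0 0.016 0 0 0
0 0 0.032 0 0 0
0 0 0.044 0 0 0
0 0 0.052 0 0 0
0 0 0.054 0 0 0';python3 -m creep '0 0 0 0 0 0
0 0 0 0 0 0'
```

```text
clock: 3.5
eef_pos: [482.4, 277.8, 79.6]
eef_rot: [-3.141, -0.0, -3.14]
wrist_force: [-0.1, 0.1, -0.2]
finger_gap: 0.6
finger_force: 0.0
clock: 3.8
eef_pos: [482.7, 281.1, 77.6]
eef_rot: [3.141, 0.001, -3.138]
wrist_force: [0.3, 0.1, 0.7]
finger_gap: 0.2
finger_force: 0.0
clock: 4.3
eef_pos: [482.7, 280.6, 65.0]
eef_rot: [3.141, 0.001, -3.138]
wrist_force: [-8.0, 0.6, 18.4]
finger_gap: 0.6
finger_force: 9.3
clock: 4.5
eef_pos: [482.7, 280.6, 65.1]
eef_rot: [3.141, 0.001, -3.138]
wrist_force: [-6.4, 1.4, 14.9]
finger_gap: 0.2
finger_force: 7.8
```

Now the bar, at (542.4, 280.5): dx = −59.7.

Converted, -59.7 mm / 250 = -0.2388, -50 mm / 250 = -0.2.

```bash
python3 -m creep '0 0 -0.032 0 0 0
0 0 -0.08 0 0 0
-0.1 -0.0012 -0.096 0 0 0
-0.2 -0.0012 -0.08 0 0 0
-0.2388 -0.0012 -0.064 0 0 0';python3 -m creep '0 0 0 0 0 0
0 0 0 0 0 0
0 0 0.008 0 0 0';python3 -m creep '0 0 0.016 0 0 0
0 0 0.032 0 0 0
0 0 0.044 0 0 0
0 0 0.052 0 0 0
0 0 0.056 0 0 0';python3 -m creep '0 0 0 0 0 0
0 0 0 0 0 0'
```

```text
clock: 5.0
eef_pos: [543.8, 279.5, 80.1]
eef_rot: [3.142, 0.001, -3.139]
wrist_force: [-0.2, -0.1, -0.3]
finger_gap: 0.7
finger_force: 0.0
clock: 5.3
eef_pos: [541.6, 280.0, 78.1]
eef_rot: [-3.142, -0.0, -3.138]
wrist_force: [0.6, 0.4, -0.1]
finger_gap: 0.4
finger_force: 0.0
clock: 5.8
eef_pos: [542.1, 280.0, 65.0]
eef_rot: [3.141, -0.0, -3.139]
wrist_force: [-10.8, -2.6, 21.3]
finger_gap: -0.0
finger_force: 10.5
clock: 6.0
eef_pos: [542.1, 280.0, 65.1]
eef_rot: [3.141, 0.0, -3.139]
wrist_force: [-8.3, -2.0, 15.1]
finger_gap: 0.6
finger_force: 7.7
```

Converted, -135 mm / 250 = -0.54, -90 mm / 250 = -0.36.

```bash
python3 -m creep '0 0 -0.12 0 0 0
0 0 -0.24 0 0 0
-0.04 -0.18 -0.26 0 0 0
-0.1 -0.36 -0.26 0 0 0
-0.16 -0.54 -0.26 0 0 0' 94 20;python3 -m creep '-0.06 -0.18 0 0 0 0
-0.12 -0.36 0 0 0 0
-0.18 -0.54 0 0 0 0
-0.22 -0.7 0 0 0 0
-0.224 -0.78 0 0 0 0';python3 -m creep '0 -0.016 0 0 0 0
0 -0.016 0 0 0 0
0 -0.016 0 0 0 0
0 -0.016 0 0 0 0';python3 -c "
from h import *
print(go((638.2,-54.6,40.3)))"
```

```text
clock: 6.5
eef_pos: [582.9, 143.5, 129.1]
eef_rot: [-3.142, 0.001, -3.138]
wrist_force: [1.2, -0.1, -0.4]
finger_gap: 36.8
finger_force: 0.0
clock: 7.0
eef_pos: [639.6, -53.3, 128.3]
eef_rot: [-3.141, -0.0, -3.141]
wrist_force: [0.1, 0.5, -0.9]
finger_gap: 77.0
finger_force: 0.0
clock: 7.4
eef_pos: [639.2, -52.6, 129.0]
eef_rot: [3.142, 0.0, -3.137]
wrist_force: [0.2, 0.5, -0.6]
finger_gap: 94.2
finger_force: 0.0
(array([ 1. , -2. , 88.7]), array([639.2, -52.6, 129. ]), array([ 3.1416e+00,  1.0000e-04, -3.1372e+00]))
```

Converted, 88 mm / 250 = 0.352, 82 mm / 250 = 0.328.

```bash
python3 -m creep '0.004 -0.008 0.1 0 0 0
0.004 -0.008 0.2 0 0 0
0.004 -0.008 0.28 0 0 0
0.004 -0.008 0.328 0 0 0
0.004 -0.008 0.352 0 0 0';python3 -m creep '0 0 0 0 0 0
0 0 0 0 0 0';python3 -m creep '0 0 0 0 0 0
0 0 0 0 0 0
0 0 0 0 0 0
0 0 0 0 0 0
0 0 0 0 0 0' 30 30;python3 -m creep '0 0 0 0 0 0
0 0 0 0 0 0
0 0 0 0 0 0
0 0 0 0 0 0'
```

```text
clock: 7.9
eef_pos: [638.0, -55.2, 40.0]
eef_rot: [3.141, -0.001, -3.138]
wrist_force: [-1.0, 0.5, -0.2]
finger_gap: 93.9
finger_force: 0.0
clock: 8.1
eef_pos: [638.7, -55.8, 41.8]
eef_rot: [-3.141, 0.001, -3.138]
wrist_force: [0.2, -0.1, 0.7]
finger_gap: 94.0
finger_force: 0.0
clock: 8.6
eef_pos: [638.3, -55.9, 40.9]
eef_rot: [-3.142, 0.0, -3.139]
wrist_force: [-0.8, 0.8, 0.5]
finger_gap: 57.5
finger_force: 0.0
clock: 9.0
eef_pos: [638.2, -55.9, 40.8]
eef_rot: [-3.142, -0.0, -3.139]
wrist_force: [-0.0, 0.1, 0.4]
finger_gap: 33.3
finger_force: 30.0
```

Converted, -75 mm / 250 = -0.3, -40 mm / 250 = -0.16.

```bash
python3 -m creep '0 0 0 0 0 0
0 0 -0.032 0 0 0
0 0 -0.08 0 0 0
0 0 -0.16 0 0 0
0 0 -0.3 0 0 0';python3 -m creep '0 0 -0.16 0 0 0
0 0 -0.28 0 0 0
0 0 -0.3 0 0 0';python3 - <<'E'
from h import *
p,d=manip.camera("top");cv2.imwrite("pics/t1.png",p[130:330,250:540,::-1])
P=cloud("top",d);[print(*o) for o in blobs(P,(380,140,540,310),(120,140))];print(go((545,-270,190)))
E
```

```text
clock: 9.5
eef_pos: [637.4, -55.8, 115.8]
eef_rot: [3.141, -0.003, -3.139]
wrist_force: [-0.2, 0.4, -1.1]
finger_gap: 33.5
finger_force: 30.0
clock: 9.8
eef_pos: [639.5, -56.1, 196.2]
eef_rot: [-3.141, 0.007, -3.139]
wrist_force: [0.6, 0.4, -0.8]
finger_gap: 32.8
finger_force: 30.0
[456. 219.] 1343 [ 479.5 -315.4] [231. 271.] 85.8 128.4
(array([  94.7, -213.7,    3.9]), array([639. , -56. , 194.2]), array([-3.1409,  0.0048, -3.1387]))
```

View pics/t1.png

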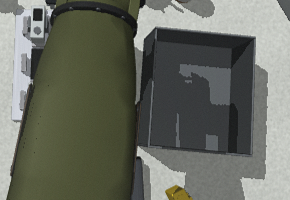

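Converted, -200 mm / 250 = -0.8, -165 mm / 250 = -0.66.

```bash
python3 -m creep '0.04 -0.1 0 0 0 0
0.12 -0.28 0 0 0 0
0.22 -0.48 0 0 0 0
0.32 -0.66 0 0 0 0
0.384 -0.8 0 0 0 0';python3 -m creep '0.028 -0.036 0 0 0 0
0.028 -0.036 0.12 0 0 0
0.028 -0.036 0.28 0 0 0
0.028 -0.036 0.42 0 0 0
0.028 -0.036 0.5 0 0 0';python3 -m creep '0 0 0 0 0 0
0 0 0 0 0 0';python3 -m creep '0 0 0 0 0 0
0 0 0 0 0 0
0 0 0 0 0 0
0 0 0 0 0 0' 60;python3 -m creep '0 0 -0.12 0 0 0
0 0 -0.3 0 0 0
0 0 -0.44 0 0 0
0 0 -0.5 0 0 0'
```

```text
clock: 10.35
eef_pos: [540.9, -257.6, 189.3]
eef_rot: [3.14, -0.002, -3.139]
wrist_force: [0.7, 0.1, -1.3]
finger_gap: 32.7
finger_force: 30.0
clock: 10.85
eef_pos: [534.4, -263.7, 61.7]
eef_rot: [3.139, -0.004, -3.138]
wrist_force: [-0.9, 0.6, 0.3]
finger_gap: 32.5
finger_force: 30.0
clock: 11.05
eef_pos: [535.9, -264.8, 65.9]
eef_rot: [3.141, -0.001, -3.138]
wrist_force: [-0.6, 0.0, 0.1]
finger_gap: 32.8
finger_force: 30.0
clock: 11.45
eef_pos: [536.1, -265.3, 66.5]
eef_rot: [-3.141, 0.001, -3.139]
wrist_force: [0.7, -0.2, -0.3]
finger_gap: 59.1
finger_force: 0.0
clock: 11.85
eef_pos: [536.7, -265.7, 195.1]
eef_rot: [-3.139, 0.005, -3.139]
wrist_force: [-0.0, 0.4, -0.1]
finger_gap: 60.0
finger_force: 0.0
```

```bash
cat >> h.py <<'E'
def look(name):
    p,d=manip.camera("top");P=cloud("top",d);np.savez("pics/last.npz",p=p,d=d)
    cv2.imwrite(name,cv2.resize(p[125:295,250:530],None,fx=2,fy=2)[:,:,::-1])
    print("waste");[print("  ",*o) for o in blobs(P,(370,140,550,310),(120,133),60)]
    print("carts");[print("  ",*o) for o in blobs(P,(258,130,362,260),(70,90),60)]
    print("inbox");[print("  ",*o) for o in blobs(P,(400,165,510,280),(20,105),60)]
E
python3 -c "
from h import *
look('pics/t2.png');print(go((547.0,-54.2,130)))"
```

```text
waste
   [403. 202.] 296 [ 514.  -206.3] [ 15. 217.] 83.4 128.6
carts
   [287. 151.] 519 [638.8  57.1] [80. 45.] 1.4 77.4
   [334. 191.] 530 [547.1 -53.7] [81. 45.] 0.6 77.3
   [284. 229.] 559 [455.   58.3] [79. 44.] 1.9 77.2
   [333. 230.] 543 [455.3 -53.6] [45. 82.] 84.6 77.3
inbox
   [401. 179.] 63 [ 568.3 -206.9] [ 2. 88.] 85.6 95.8
   [417. 204.] 386 [ 536.7 -257.6] [79. 42.] 0.6 67.7
(array([-10.2, 211.9,  65.4]), array([ 537. , -265.9,  196.1]), array([-3.1382,  0.0058, -3.1387]))
```

View pics/t2.png

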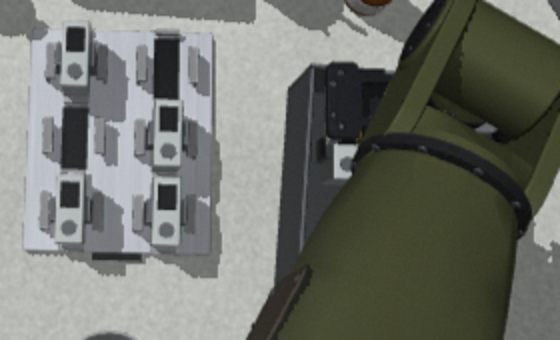

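The cartridge landed in the box (crop, about (343,160)), its bay is empty and the waste box hasn't moved. Next is the one at (547,-54).

Converted, 200 mm / 250 = 0.8, -10.3 mm / 250 = -0.0412.

```bash
python3 -m creep '0 0.1 0 0 0 0
-0.012 0.28 0 0 0 0
-0.024 0.48 0 0 0 0
-0.04 0.68 0 0 0 0
-0.0412 0.8 0 0 0 0' 94;python3 -m creep '0 0.048 0 0 0 0
0 0.048 0.1 0 0 0
0 0.048 0.2 0 0 0
0 0.048 0.24 0 0 0
0 0.048 0.24 0 0 0';python3 -m creep '0 0 0 0 0 0
0 0 0 0 0 0
0 0 0 0 0 0'; python3 -c "
from h import *
print(go((547.2,-54.2,40.5)))"
```

```text
clock: 12.4
eef_pos: [545.3, -62.2, 190.3]
eef_rot: [3.141, -0.0, -3.137]
wrist_force: [-0.5, -1.0, -0.4]
finger_gap: 93.2
finger_force: 0.0
clock: 12.9
eef_pos: [544.9, -53.7, 129.6]
eef_rot: [3.141, -0.003, -3.139]
wrist_force: [0.1, 0.2, 0.9]
finger_gap: 93.8
finger_force: 0.0
clock: 13.2
eef_pos: [545.9, -53.3, 131.8]
eef_rot: [-3.141, 0.001, -3.139]
wrist_force: [0.3, 0.5, 0.1]
finger_gap: 94.0
finger_force: 0.0
(array([-1.2, -0.8, 91.3]), array([545.9, -53.3, 131.8]), array([-3.1413e+00,  1.4000e-03, -3.1388e+00]))
```

Converted, 90.7 mm / 250 = 0.3628, 85 mm / 250 = 0.34.

```bash
python3 -m creep '-0.0048 -0.0032 0.1 0 0 0
-0.0048 -0.0032 0.2 0 0 0
-0.0048 -0.0032 0.288 0 0 0
-0.0048 -0.0032 0.34 0 0 0
-0.0048 -0.0032 0.3628 0 0 0';python3 -m creep '0 0 0 0 0 0
0 0 0 0 0 0';python3 -m creep '0 0 0 0 0 0
0 0 0 0 0 0
0 0 0 0 0 0
0 0 0 0 0 0
0 0 0 0 0 0' 30 30;python3 -m creep '0 0 0 0 0 0
0 0 0 0 0 0
0 0 0 0 0 0
0 0 0 0 0 0';python3 -m creep '0 0 0 0 0 0
0 0 -0.032 0 0 0
0 0 -0.08 0 0 0
0 0 -0.16 0 0 0
0 0 -0.3 0 0 0';python3 -m creep '0 0 -0.16 0 0 0
0 0 -0.28 0 0 0
0 0 -0.3 0 0 0
0 0 -0.3 0 0 0';python3 -c "
from h import *
look('pics/x.png');print(go((425,-265,190)))"
```

```text
clock: 13.7
eef_pos: [546.5, -54.0, 39.5]
eef_rot: [3.141, -0.001, -3.139]
wrist_force: [1.1, -0.0, 0.2]
finger_gap: 94.3
finger_force: 0.0
clock: 13.9
eef_pos: [547.3, -54.1, 41.2]
eef_rot: [-3.141, 0.001, -3.139]
wrist_force: [-0.2, 0.6, -0.2]
finger_gap: 93.9
finger_force: 0.0
clock: 14.4
eef_pos: [546.8, -54.0, 40.2]
eef_rot: [-3.142, 0.0, -3.139]
wrist_force: [0.5, -0.5, 0.0]
finger_gap: 56.8
finger_force: 0.0
clock: 14.8
eef_pos: [546.7, -54.0, 40.1]
eef_rot: [3.142, -0.0, -3.139]
wrist_force: [0.2, 0.2, 0.7]
finger_gap: 33.0
finger_force: 30.0
clock: 15.3
eef_pos: [545.8, -53.8, 115.3]
eef_rot: [3.141, -0.003, -3.139]
wrist_force: [-0.0, 0.2, -0.2]
finger_gap: 33.0
finger_force: 30.0
clock: 15.7
eef_pos: [546.9, -54.0, 191.1]
eef_rot: [-3.141, 0.002, -3.139]
wrist_force: [0.4, -0.2, -1.9]
finger_gap: 33.1
finger_force: 30.0
waste
   [456. 220.] 1323 [ 479.3 -315.6] [231. 270.] 85.8 128.5
carts
   [287. 151.] 468 [639.   59.7] [80. 40.] 0.6 77.7
   [284. 228.] 512 [455.1  58.4] [78. 44.] 1.6 77.4
inbox
   [400. 179.] 64 [ 567.5 -206.8] [ 2. 90.] 85.6 96.4
   [479. 210.] 2240 [ 527.5 -389.8] [327. 161.] 34.6 64.0
   [420. 199.] 714 [ 537.3 -262.9] [81. 51.] 0.6 69.3
(array([ 122. , -210.7,   -0.3]), array([546.4, -53.9, 189.7]), array([ 3.1415e+00, -5.0000e-04, -3.1387e+00]))
```

Converted, -195 mm / 250 = -0.78, -164 mm / 250 = -0.656.

```bash
python3 -m creep '0.06 -0.1 0 0 0 0
0.16 -0.28 0 0 0 0
0.272 -0.468 0 0 0 0
0.38 -0.656 0 0 0 0
0.452 -0.78 0 0 0 0';python3 -m creep '0.036 -0.064 0 0 0 0
0.036 -0.064 0.12 0 0 0
0.036 -0.064 0.28 0 0 0
0.036 -0.064 0.42 0 0 0
0.036 -0.064 0.5 0 0 0';python3 -m creep '0 0 0 0 0 0
0 0 0 0 0 0';python3 -m creep '0 0 0 0 0 0
0 0 0 0 0 0
0 0 0 0 0 0
0 0 0 0 0 0' 60;python3 -m creep '0 0 -0.12 0 0 0
0 0 -0.3 0 0 0
0 0 -0.44 0 0 0
0 0 -0.5 0 0 0
0 0 -0.5 0 0 0';python3 -c "
from h import *
look('pics/x.png');print(go((455,-54.2,130)))"
```

```text
clock: 16.25
eef_pos: [432.4, -250.5, 188.6]
eef_rot: [3.14, -0.002, -3.139]
wrist_force: [0.8, -0.6, -0.3]
finger_gap: 32.5
finger_force: 30.0
clock: 16.75
eef_pos: [423.4, -264.1, 61.0]
eef_rot: [3.138, -0.005, -3.139]
wrist_force: [0.8, -0.9, -0.2]
finger_gap: 33.0
finger_force: 30.0
clock: 16.95
eef_pos: [425.1, -265.2, 64.9]
eef_rot: [3.141, -0.001, -3.139]
wrist_force: [0.1, 0.4, 0.4]
finger_gap: 33.4
finger_force: 30.0
clock: 17.35
eef_pos: [425.6, -265.4, 65.7]
eef_rot: [-3.141, 0.001, -3.139]
wrist_force: [-0.3, 0.7, 0.3]
finger_gap: 58.8
finger_force: 0.0
clock: 17.85
eef_pos: [426.1, -265.8, 192.5]
eef_rot: [-3.139, 0.004, -3.139]
wrist_force: [0.5, -0.8, -0.1]
finger_gap: 59.7
finger_force: 0.0
waste
   [438. 197.] 839 [ 479.3 -315. ] [231. 270.] 85.8 128.4
carts
   [287. 151.] 524 [638.6  57.1] [80. 45.] 1.7 77.6
   [284. 229.] 552 [455.   58.4] [79. 44.] 1.6 77.2
   [333. 230.] 548 [455.1 -52.7] [79. 44.] 1.2 77.4
inbox
   [401. 179.] 64 [ 568.  -207.2] [ 2. 87.] 85.8 96.4
   [465. 174.] 947 [ 573.9 -332. ] [207.  72.] 85.6 65.5
   [420. 199.] 716 [ 537.3 -262.5] [80. 51.] 0.0 69.2
   [416. 252.] 152 [ 421.9 -252.3] [81. 31.] 22.9 49.2
   [489. 265.] 127 [ 377.9 -418.5] [ 4. 31.] 86.8 74.7
(array([-30. , 211.2,  60.4]), array([ 425.5, -265.4,  190.6]), array([-3.1406e+00,  1.3000e-03, -3.1388e+00]))
```

Converted, 198 mm / 250 = 0.792, 170 mm / 250 = 0.68.

```bash
python3 -m creep '-0.016 0.1 0 0 0 0
-0.04 0.28 0 0 0 0
-0.068 0.48 0 0 0 0
-0.1 0.68 0 0 0 0
-0.12 0.792 0 0 0 0' 94;python3 -m creep '0 0.052 0 0 0 0
0 0.052 0.1 0 0 0
0 0.052 0.2 0 0 0
0 0.052 0.24 0 0 0
0 0.052 0.24 0 0 0';python3 -m creep '0 0 0 0 0 0
0 0 0 0 0 0
0 0 0 0 0 0'; python3 -c "
from h import *
print(go((455,-54.3,40.5)))"
```

```text
clock: 18.4
eef_pos: [454.2, -64.4, 188.7]
eef_rot: [3.141, -0.002, -3.137]
wrist_force: [0.2, -0.2, -0.1]
finger_gap: 93.3
finger_force: 0.0
clock: 18.9
eef_pos: [453.9, -54.6, 128.7]
eef_rot: [3.141, -0.003, -3.139]
wrist_force: [-0.4, -0.7, -0.2]
finger_gap: 93.8
finger_force: 0.0
clock: 19.2
eef_pos: [455.1, -54.4, 130.9]
eef_rot: [-3.141, 0.001, -3.139]
wrist_force: [0.8, 0.4, 0.3]
finger_gap: 94.2
finger_force: 0.0
(array([ 0.2,  0.2, 90.4]), array([455.1, -54.4, 130.9]), array([-3.1413e+00,  1.3000e-03, -3.1389e+00]))
```

Converted, 89.8 mm / 250 = 0.3592, 85 mm / 250 = 0.34.

```bash
python3 -m creep '0.0008 0.0008 0.1 0 0 0
0.0008 0.0008 0.2 0 0 0
0.0008 0.0008 0.288 0 0 0
0.0008 0.0008 0.34 0 0 0
0.0008 0.0008 0.3592 0 0 0';python3 -m creep '0 0 0 0 0 0
0 0 0 0 0 0';python3 -m creep '0 0 0 0 0 0
0 0 0 0 0 0
0 0 0 0 0 0
0 0 0 0 0 0
0 0 0 0 0 0' 30 30;python3 -m creep '0 0 0 0 0 0
0 0 0 0 0 0
0 0 0 0 0 0
0 0 0 0 0 0';python3 -m creep '0 0 0 0 0 0
0 0 -0.032 0 0 0
0 0 -0.08 0 0 0
0 0 -0.16 0 0 0
0 0 -0.3 0 0 0';python3 -m creep '0 0 -0.16 0 0 0
0 0 -0.28 0 0 0
0 0 -0.3 0 0 0
0 0 -0.3 0 0 0';python3 -c "
from h import *
look('pics/x.png');print(go((535,-368,190)))"
```

```text
clock: 19.7
eef_pos: [454.2, -54.0, 39.6]
eef_rot: [3.141, -0.001, -3.139]
wrist_force: [0.4, 0.3, 0.2]
finger_gap: 94.3
finger_force: 0.0
clock: 19.9
eef_pos: [455.0, -54.1, 41.2]
eef_rot: [-3.141, 0.001, -3.139]
wrist_force: [0.3, 0.7, -0.5]
finger_gap: 93.7
finger_force: 0.0
clock: 20.4
eef_pos: [454.6, -54.0, 40.4]
eef_rot: [-3.142, 0.0, -3.139]
wrist_force: [1.0, -0.3, -0.2]
finger_gap: 57.5
finger_force: 0.0
clock: 20.8
eef_pos: [454.6, -54.0, 40.4]
eef_rot: [-3.142, 0.0, -3.139]
wrist_force: [-0.3, 0.3, -0.5]
finger_gap: 33.2
finger_force: 30.0
clock: 21.3
eef_pos: [453.6, -53.8, 115.8]
eef_rot: [3.141, -0.003, -3.139]
wrist_force: [0.5, 0.4, -0.7]
finger_gap: 32.9
finger_force: 30.0
clock: 21.7
eef_pos: [454.7, -54.0, 191.2]
eef_rot: [-3.141, 0.002, -3.139]
wrist_force: [-0.3, 0.2, -1.5]
finger_gap: 32.9
finger_force: 30.0
waste
   [455. 219.] 1334 [ 479.3 -315.7] [232. 271.] 85.6 128.4
carts
   [287. 151.] 513 [638.6  57.1] [80. 45.] 1.6 77.6
   [284. 229.] 519 [454.9  61.7] [78. 37.] 1.6 77.6
inbox
   [400. 179.] 62 [ 567.2 -206.9] [ 2. 90.] 86.0 95.5
   [479. 210.] 2259 [ 527.4 -389.5] [327. 161.] 34.6 64.3
   [420. 199.] 704 [ 537.4 -262.1] [51. 80.] 89.9 69.3
   [421. 244.] 714 [ 427.2 -263.5] [50. 79.] 89.0 69.2
(array([-7.990e+01, -3.143e+02, -1.000e-01]), array([454.2, -54. , 189.9]), array([ 3.1415e+00, -4.0000e-04, -3.1387e+00]))
```

Converted, -214 mm / 250 = -0.856, -166 mm / 250 = -0.664.

```bash
python3 -m creep '-0.024 -0.1 0 0 0 0
-0.072 -0.28 0 0 0 0
-0.12 -0.472 0 0 0 0
-0.168 -0.664 0 0 0 0
-0.216 -0.856 0 0 0 0';python3 -m creep '-0.048 -0.188 0 0 0 0
-0.084 -0.328 0 0 0 0
-0.104 -0.4 0 0 0 0
-0.104 -0.4 0 0 0 0
-0.104 -0.4 0.08 0 0 0';python3 -m creep '0 0 0.12 0 0 0
0 0 0.28 0 0 0
0 0 0.38 0 0 0
0 0 0.42 0 0 0
0 0 0.42 0 0 0';python3 -m creep '0 0 0 0 0 0
0 0 0 0 0 0
0 0 0 0 0 0
0 0 0 0 0 0' 60;python3 -m creep '0 0 -0.12 0 0 0
0 0 -0.3 0 0 0
0 0 -0.44 0 0 0
0 0 -0.5 0 0 0
0 0 -0.5 0 0 0';python3 -c "
from h import *
look('pics/x.png');print(go((455,58,130)))"
```

```text
clock: 22.25
eef_pos: [508.7, -269.6, 188.4]
eef_rot: [3.14, -0.002, -3.139]
wrist_force: [1.5, 1.1, -0.6]
finger_gap: 32.7
finger_force: 30.0
clock: 22.75
eef_pos: [535.7, -368.0, 170.5]
eef_rot: [-3.141, 0.001, -3.139]
wrist_force: [-0.2, 0.6, -1.1]
finger_gap: 32.6
finger_force: 30.0
clock: 23.25
eef_pos: [534.8, -366.7, 63.8]
eef_rot: [3.14, -0.002, -3.138]
wrist_force: [-0.1, 0.2, -0.1]
finger_gap: 32.8
finger_force: 30.0
clock: 23.65
eef_pos: [535.7, -368.0, 66.3]
eef_rot: [-3.141, 0.001, -3.139]
wrist_force: [0.6, 0.6, -0.0]
finger_gap: 59.3
finger_force: 0.0
clock: 24.15
eef_pos: [536.0, -368.2, 192.4]
eef_rot: [-3.139, 0.003, -3.139]
wrist_force: [-0.5, -0.5, -0.3]
finger_gap: 60.1
finger_force: 0.0
waste
   [413. 207.] 599 [ 482.4 -270.5] [141. 270.] 85.7 128.6
carts
   [287. 151.] 522 [639.   57.1] [80. 45.] 1.8 77.6
   [284. 229.] 548 [455.   58.4] [79. 44.] 1.7 77.4
inbox
   [401. 179.] 66 [ 565.8 -206.6] [ 2. 92.] 85.9 95.4
   [439. 169.] 441 [ 610.3 -309.5] [158.   3.] 86.0 58.3
   [420. 199.] 709 [ 536.9 -263.6] [80. 48.] 2.2 69.3
   [461. 201.] 671 [ 537.5 -366.1] [52. 81.] 88.1 68.4
   [421. 245.] 712 [ 427.6 -262. ] [79. 52.] 0.6 69.3
(array([ 79.2, 426.1,  59.9]), array([ 535.4, -367.8,  190.1]), array([-3.1413e+00,  3.0000e-04, -3.1387e+00]))
```

Three are in the box. Next is the one at (455, 58).

Converted, 216 mm / 250 = 0.864, 168 mm / 250 = 0.672.

```bash
python3 -m creep '0.02 0.1 0 0 0 0
0.056 0.288 0 0 0 0
0.092 0.48 0 0 0 0
0.128 0.672 0 0 0 0
0.164 0.864 0 0 0 0' 94;python3 -m creep '0.036 0.192 0 0 0 0
0.072 0.384 0 0 0 0
0.108 0.576 0 0 0 0
0.14 0.76 0 0 0 0
0.1552 0.84 0 0 0 0';python3 -m creep '0 0 0 0 0 0
0 0 0.1 0 0 0
0 0 0.2 0 0 0
0 0 0.24 0 0 0
0 0 0.24 0 0 0';python3 -m creep '0 0 0 0 0 0
0 0 0 0 0 0
0 0 0 0 0 0'; python3 -c "
from h import *
print(go((455.1,58,40.5)))"
```

```text
clock: 24.7
eef_pos: [492.3, -149.9, 188.0]
eef_rot: [3.14, -0.003, -3.139]
wrist_force: [0.5, 0.5, 1.3]
finger_gap: 93.5
finger_force: 0.0
clock: 25.2
eef_pos: [452.7, 60.8, 188.4]
eef_rot: [3.141, -0.003, -3.136]
wrist_force: [0.5, -1.1, -0.8]
finger_gap: 93.8
finger_force: 0.0
clock: 25.7
eef_pos: [453.6, 57.2, 128.7]
eef_rot: [-3.141, -0.004, -3.14]
wrist_force: [-0.2, 0.1, 0.3]
finger_gap: 94.0
finger_force: 0.0
clock: 26.0
eef_pos: [454.8, 57.9, 131.1]
eef_rot: [3.142, 0.001, -3.139]
wrist_force: [-0.1, 0.5, 0.4]
finger_gap: 94.0
finger_force: 0.0
(array([-0.2,  0.1, 90.6]), array([454.8,  57.9, 131.1]), array([ 3.1416e+00,  1.3000e-03, -3.1388e+00]))
```

Converted, 90 mm / 250 = 0.36, 85 mm / 250 = 0.34.

```bash
python3 -m creep '-0.0008 0.0004 0.1 0 0 0
-0.0008 0.0004 0.2 0 0 0
-0.0008 0.0004 0.288 0 0 0
-0.0008 0.0004 0.34 0 0 0
-0.0008 0.0004 0.36 0 0 0';python3 -m creep '0 0 0 0 0 0
0 0 0 0 0 0';python3 -m creep '0 0 0 0 0 0
0 0 0 0 0 0
0 0 0 0 0 0
0 0 0 0 0 0
0 0 0 0 0 0' 30 30;python3 -m creep '0 0 0 0 0 0
0 0 0 0 0 0
0 0 0 0 0 0
0 0 0 0 0 0';python3 -m creep '0 0 0 0 0 0
0 0 -0.032 0 0 0
0 0 -0.08 0 0 0
0 0 -0.16 0 0 0
0 0 -0.3 0 0 0';python3 -m creep '0 0 -0.16 0 0 0
0 0 -0.28 0 0 0
0 0 -0.3 0 0 0
0 0 -0.3 0 0 0';python3 -c "
from h import *
look('pics/x.png');print(go((425,-365,190)))"
```

```text
clock: 26.5
eef_pos: [454.3, 58.0, 39.6]
eef_rot: [-3.142, -0.001, -3.139]
wrist_force: [0.3, -0.0, -0.1]
finger_gap: 93.9
finger_force: 0.0
clock: 26.7
eef_pos: [455.1, 58.1, 41.2]
eef_rot: [3.142, 0.001, -3.139]
wrist_force: [0.2, -0.1, 0.8]
finger_gap: 93.8
finger_force: 0.0
clock: 27.2
eef_pos: [454.6, 58.1, 40.4]
eef_rot: [-3.142, 0.0, -3.139]
wrist_force: [-0.1, 0.3, -0.2]
finger_gap: 57.3
finger_force: 0.0
clock: 27.6
eef_pos: [454.7, 58.1, 40.4]
eef_rot: [3.142, 0.0, -3.139]
wrist_force: [0.3, 0.3, 0.2]
finger_gap: 33.1
finger_force: 30.0
clock: 28.1
eef_pos: [453.7, 58.0, 115.8]
eef_rot: [-3.141, -0.003, -3.139]
wrist_force: [0.5, 0.3, -0.8]
finger_gap: 32.8
finger_force: 30.0
clock: 28.5
eef_pos: [454.7, 58.1, 191.2]
eef_rot: [3.142, 0.002, -3.139]
wrist_force: [-0.0, 1.0, -1.3]
finger_gap: 32.8
finger_force: 30.0
waste
   [456. 220.] 1327 [ 479.2 -315.8] [232. 270.] 85.8 128.5
carts
   [287. 151.] 529 [638.5  57.1] [80. 45.] 1.5 77.2
inbox
   [401. 178.] 61 [ 571.7 -207.1] [ 2. 80.] 85.8 95.0
   [479. 210.] 2234 [ 527.7 -389.7] [327. 161.] 34.6 64.1
   [420. 199.] 715 [ 537.4 -262.5] [50. 80.] 89.7 69.4
   [462. 200.] 767 [ 537.2 -367.3] [49. 81.] 86.1 68.7
   [421. 244.] 710 [ 427.2 -262. ] [52. 79.] 89.0 69.4
(array([  30.5, -423. ,   -0. ]), array([454.3,  58. , 189.9]), array([-3.1416e+00, -3.0000e-04, -3.1387e+00]))
```

Converted, -216 mm / 250 = -0.864, -168 mm / 250 = -0.672.

```bash
python3 -m creep '0.008 -0.1 0 0 0 0
0.02 -0.288 0 0 0 0
0.032 -0.48 0 0 0 0
0.048 -0.672 0 0 0 0
0.064 -0.864 0 0 0 0';python3 -m creep '0.016 -0.192 0 0 0 0
0.028 -0.384 0 0 0 0
0.044 -0.576 0 0 0 0
0.056 -0.76 0 0 0 0
0.058 -0.848 0 0 0 0';python3 -m creep '0 0 0 0 0 0
0 0 0.12 0 0 0
0 0 0.28 0 0 0
0 0 0.42 0 0 0
0 0 0.5 0 0 0';python3 -m creep '0 0 0 0 0 0
0 0 0 0 0 0';python3 -m creep '0 0 0 0 0 0
0 0 0 0 0 0
0 0 0 0 0 0
0 0 0 0 0 0' 60;python3 -m creep '0 0 -0.12 0 0 0
0 0 -0.3 0 0 0
0 0 -0.44 0 0 0
0 0 -0.5 0 0 0
0 0 -0.5 0 0 0';python3 -c "
from h import *
look('pics/x.png');print(go((638.9,58,130)))"
```

```text
clock: 29.05
eef_pos: [438.1, -159.6, 188.8]
eef_rot: [3.141, -0.002, -3.139]
wrist_force: [0.3, -0.3, -0.7]
finger_gap: 33.0
finger_force: 30.0
clock: 29.55
eef_pos: [423.9, -372.7, 188.1]
eef_rot: [3.14, -0.002, -3.141]
wrist_force: [0.3, 0.7, -0.9]
finger_gap: 32.9
finger_force: 30.0
clock: 30.05
eef_pos: [424.1, -367.6, 61.4]
eef_rot: [3.138, -0.004, -3.138]
wrist_force: [0.1, 0.7, -1.0]
finger_gap: 33.0
finger_force: 30.0
clock: 30.25
eef_pos: [425.4, -369.4, 65.5]
eef_rot: [3.141, -0.001, -3.138]
wrist_force: [0.2, -0.6, -0.4]
finger_gap: 33.3
finger_force: 30.0
clock: 30.65
eef_pos: [425.5, -370.2, 65.9]
eef_rot: [-3.141, 0.001, -3.139]
wrist_force: [0.5, -0.1, -0.9]
finger_gap: 59.4
finger_force: 0.0
clock: 31.15
eef_pos: [426.0, -370.7, 192.9]
eef_rot: [-3.138, 0.003, -3.139]
wrist_force: [0.7, 0.2, -0.1]
finger_gap: 59.8
finger_force: 0.0
waste
   [444. 208.] 1044 [ 479.3 -315.3] [232. 271.] 85.7 128.5
carts
   [287. 151.] 524 [638.8  57. ] [80. 45.] 2.0 77.3
inbox
   [400. 179.] 62 [ 567.3 -206.8] [ 2. 90.] 86.0 95.1
   [472. 184.] 1345 [ 592.5 -357.3] [237. 103.] 56.0 64.0
   [420. 199.] 710 [ 537.5 -262.1] [51. 81.] 89.2 69.1
   [462. 200.] 761 [ 537.4 -367.8] [50. 81.] 88.7 68.9
   [421. 244.] 720 [ 427.6 -262. ] [79. 52.] 0.9 69.3
   [462. 246.] 607 [ 426.6 -361.6] [82. 36.] 7.3 68.1
   [485. 267.] 188 [ 371.7 -418.1] [ 4. 49.] 85.5 46.7
(array([-214.6,  427.6,   60.6]), array([ 425.5, -370.2,  190.9]), array([-3.1405e+00,  1.1000e-03, -3.1387e+00]))
```

Units first: shifts go in shares of 25 cm and turns go in shares of pi rad. So 182 mm / 250 = 0.728, 142 mm / 250 = 0.568.

```bash
python3 -m creep '-0.044 0.088 0 0 0 0
-0.124 0.248 0 0 0 0
-0.204 0.408 0 0 0 0
-0.284 0.568 0 0 0 0
-0.364 0.728 0 0 0 0' 94;python3 -m creep '-0.08 0.16 0 0 0 0
-0.16 0.32 0 0 0 0
-0.24 0.48 0 0 0 0
-0.32 0.64 0 0 0 0
-0.4 0.8 0 0 0 0';python3 -m creep '-0.06 0.12 0 0 0 0
-0.092 0.184 0 0 0 0
-0.092 0.184 0.12 0 0 0
-0.092 0.184 0.22 0 0 0
-0.092 0.184 0.24 0 0 0';python3 -m creep '0 0 0 0 0 0
0 0 0 0 0 0
0 0 0 0 0 0
0 0 0 0 0 0'; python3 -c "
from h import *
print(go((638.9,57.9,40.5)))"
```

```text
clock: 31.7
eef_pos: [515.8, -185.9, 188.7]
eef_rot: [3.141, -0.002, -3.139]
wrist_force: [0.3, -0.8, 0.3]
finger_gap: 93.4
finger_force: 0.0
clock: 32.2
eef_pos: [615.3, 14.3, 188.5]
eef_rot: [3.142, -0.002, -3.139]
wrist_force: [0.7, -0.5, 0.5]
finger_gap: 93.9
finger_force: 0.0
clock: 32.7
eef_pos: [636.2, 58.7, 125.5]
eef_rot: [-3.141, -0.007, -3.139]
wrist_force: [0.7, 0.0, -0.5]
finger_gap: 93.8
finger_force: 0.0
clock: 33.1
eef_pos: [638.4, 58.5, 131.4]
eef_rot: [3.142, 0.001, -3.139]
wrist_force: [0.4, 0.1, -0.5]
finger_gap: 94.0
finger_force: 0.0
(array([-0.3, -0.6, 90.9]), array([638.4,  58.5, 131.4]), array([ 3.1416e+00,  1.4000e-03, -3.1389e+00]))
```

Converted, 90.3 mm / 250 = 0.3612, 85 mm / 250 = 0.34.

```bash
python3 -m creep '-0.0012 -0.0024 0.1 0 0 0
-0.0012 -0.0024 0.2 0 0 0
-0.0012 -0.0024 0.288 0 0 0
-0.0012 -0.0024 0.34 0 0 0
-0.0012 -0.0024 0.3612 0 0 0';python3 -m creep '0 0 0 0 0 0
0 0 0 0 0 0';python3 -m creep '0 0 0 0 0 0
0 0 0 0 0 0
0 0 0 0 0 0
0 0 0 0 0 0
0 0 0 0 0 0' 30 30;python3 -m creep '0 0 0 0 0 0
0 0 0 0 0 0
0 0 0 0 0 0
0 0 0 0 0 0';python3 -m creep '0 0 0 0 0 0
0 0 -0.032 0 0 0
0 0 -0.08 0 0 0
0 0 -0.16 0 0 0
0 0 -0.3 0 0 0';python3 -m creep '0 0 -0.16 0 0 0
0 0 -0.28 0 0 0
0 0 -0.3 0 0 0
0 0 -0.3 0 0 0';python3 -c "
from h import *
look('pics/t5.png');print(go((482,-315,190)))"
```

```text
clock: 33.6
eef_pos: [638.2, 57.9, 39.3]
eef_rot: [-3.142, -0.001, -3.139]
wrist_force: [-0.6, -0.3, 0.4]
finger_gap: 93.8
finger_force: 0.0
clock: 33.8
eef_pos: [639.0, 58.0, 41.2]
eef_rot: [3.142, 0.002, -3.139]
wrist_force: [0.2, 0.9, -0.4]
finger_gap: 93.9
finger_force: 0.0
clock: 34.3
eef_pos: [638.4, 58.0, 40.1]
eef_rot: [-3.142, 0.0, -3.139]
wrist_force: [0.1, 1.0, -0.7]
finger_gap: 57.5
finger_force: 0.0
clock: 34.7
eef_pos: [638.4, 58.0, 40.1]
eef_rot: [3.142, 0.0, -3.139]
wrist_force: [-0.4, -0.8, -0.4]
finger_gap: 33.0
finger_force: 30.0
clock: 35.2
eef_pos: [637.5, 58.0, 115.0]
eef_rot: [-3.142, -0.003, -3.139]
wrist_force: [0.1, -0.4, -0.1]
finger_gap: 32.5
finger_force: 30.0
clock: 35.6
eef_pos: [638.6, 58.0, 191.0]
eef_rot: [3.142, 0.002, -3.139]
wrist_force: [-1.0, -0.6, -0.7]
finger_gap: 32.8
finger_force: 30.0
waste
   [455. 220.] 1328 [ 479.1 -315.9] [232. 270.] 85.7 128.5
carts
inbox
   [401. 177.] 62 [ 573.2 -207.3] [ 1. 78.] 86.1 95.1
   [479. 210.] 2238 [ 527.5 -389.8] [327. 161.] 34.6 63.8
   [420. 199.] 722 [ 537.1 -262.5] [81. 52.] 2.7 69.1
   [462. 200.] 761 [ 537.3 -366.9] [49. 81.] 85.5 68.8
   [421. 245.] 714 [ 427.7 -262.2] [79. 53.] 1.2 69.2
   [464. 245.] 770 [ 426.7 -367.8] [50. 80.] 85.4 68.6
(array([ 157.2, -372.5,   -0.5]), array([638.1,  58. , 189.3]), array([-3.1415e+00, -8.0000e-04, -3.1387e+00]))
```

View pics/t5.png

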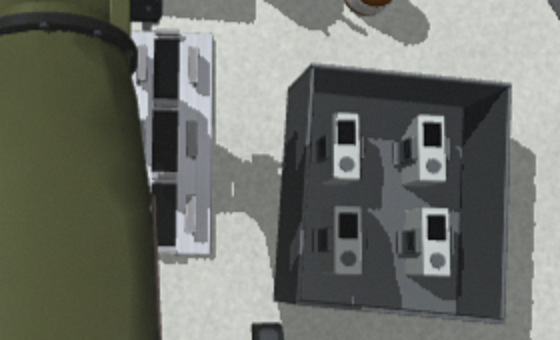

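The picture shows four cartridges standing in the box at (346,145), (430,148), (348,240) and (435,240). The right-hand bays are empty and the box is in place. The fifth goes in the aisle between them.

Converted, -194 mm / 250 = -0.776, -151 mm / 250 = -0.604.

```bash
python3 -m creep '0.036 -0.088 0 0 0 0
0.108 -0.26 0 0 0 0
0.18 -0.432 0 0 0 0
0.252 -0.604 0 0 0 0
0.324 -0.776 0 0 0 0';python3 -m creep '0.072 -0.172 0 0 0 0
0.144 -0.344 0 0 0 0
0.216 -0.516 0 0 0 0
0.28 -0.66 0 0 0 0
0.302 -0.714 0 0 0 0';python3 -m creep '0 0 0 0 0 0
0 0 0 0 0 0
0 0 0.08 0 0 0
0 0 0.18 0 0 0
0 0 0.24 0 0 0';python3 -c "
from h import *
look('pics/x.png');print(go((482,-315,65)))"
```

```text
clock: 36.15
eef_pos: [556.3, -137.5, 188.1]
eef_rot: [3.141, -0.003, -3.138]
wrist_force: [1.1, -0.5, -0.6]
finger_gap: 32.8
finger_force: 30.0
clock: 36.65
eef_pos: [480.9, -317.3, 188.1]
eef_rot: [3.14, -0.003, 3.142]
wrist_force: [0.4, 0.7, -0.5]
finger_gap: 33.0
finger_force: 30.0
clock: 37.15
eef_pos: [483.3, -312.8, 128.0]
eef_rot: [3.14, -0.002, -3.137]
wrist_force: [0.3, 0.5, -1.2]
finger_gap: 33.0
finger_force: 30.0
waste
   [419. 200.] 629 [ 480.9 -292. ] [185. 271.] 85.5 128.6
carts
inbox
   [401. 179.] 67 [ 568.5 -206.9] [ 2. 87.] 85.7 96.5
   [446. 169.] 548 [ 609.1 -321.8] [182.   3.] 86.0 61.6
   [419. 198.] 640 [ 537.5 -258.6] [43. 81.] 87.1 69.3
   [460. 188.] 184 [ 562.9 -360.4] [25. 39.] 63.1 69.0
   [421. 244.] 703 [ 427.7 -263.5] [79. 49.] 1.2 69.5
(array([ 0.4, -2.8, 61. ]), array([ 482.6, -312.4,  126. ]), array([ 3.1384, -0.0039, -3.1366]))
```

Converted, -1 mm / 250 = -0.004.

```bash
python3 -m creep '0 -0.004 0 0 0 0
0 -0.004 0 0 0 0
0 -0.004 0 0 0 0';python3 -m creep '0 0 0.06 0 0 0
0 0 0.12 0 0 0
0 0 0.18 0 0 0
0 0 0.22 0 0 0
0 0 0.24 0 0 0';python3 -m creep '0 0 0 0 0 0
0 0 0 0 0 0'
```

```text
clock: 37.5
eef_pos: [483.6, -315.8, 131.1]
eef_rot: [-3.141, 0.001, -3.138]
wrist_force: [-1.3, -0.6, -0.4]
finger_gap: 32.7
finger_force: 30.0
clock: 38.0
eef_pos: [482.8, -315.8, 69.2]
eef_rot: [3.141, -0.001, -3.139]
wrist_force: [0.5, 1.0, -0.5]
finger_gap: 32.7
finger_force: 30.0
clock: 38.2
eef_pos: [483.2, -316.2, 70.6]
eef_rot: [-3.141, 0.001, -3.139]
wrist_force: [0.2, 0.8, -0.5]
finger_gap: 33.2
finger_force: 30.0
```

Converted, 20 mm / 250 = 0.08, 16 mm / 250 = 0.064.

```bash
python3 -m creep '0 0 0.032 0 0 0
0 0 0.064 0 0 0
0 0 0.08 0 0 0
0 0 0.08 0 0 0';python3 -m creep '0 0 0 0 0 0
0 0 0 0 0 0
0 0 0 0 0 0
0 0 0 0 0 0' 54;python3 -m creep '0 0 -0.06 0 0 0
0 0 -0.16 0 0 0
0 0 -0.32 0 0 0
0 0 -0.48 0 0 0
0 0 -0.56 0 0 0';python3 -m creep '0 0.08 0 0 0 0
0 0.24 0 0 0 0
0 0.42 0 0 0 0
0 0.6 0 0 0 0
0 0.78 0 0 0 0' 0 20;python3 -m creep '0 0.18 0 0 0 0
0 0.36 0 0 0 0
0 0.54 0 0 0 0
0 0.66 0 0 0 0
0 0.72 0 0 0 0';python3 -c "
from h import *
look('pics/t6.png');print(go((542.2,280,80)))"
```

```text
clock: 38.6
eef_pos: [482.7, -315.7, 49.2]
eef_rot: [3.141, -0.001, -3.139]
wrist_force: [-0.1, 0.7, -0.9]
finger_gap: 32.8
finger_force: 30.0
clock: 39.0
eef_pos: [483.1, -316.1, 50.4]
eef_rot: [-3.141, 0.0, -3.139]
wrist_force: [0.2, -0.5, 0.2]
finger_gap: 53.7
finger_force: 0.0
clock: 39.5
eef_pos: [483.7, -316.5, 195.2]
eef_rot: [-3.138, 0.004, -3.139]
wrist_force: [-0.6, -0.2, -0.5]
finger_gap: 53.8
finger_force: 0.0
clock: 40.0
eef_pos: [482.1, -119.3, 191.4]
eef_rot: [-3.141, 0.001, -3.139]
wrist_force: [1.7, -0.2, -0.8]
finger_gap: 17.3
finger_force: 0.0
clock: 40.5
eef_pos: [481.7, 61.4, 191.4]
eef_rot: [3.141, 0.001, -3.137]
wrist_force: [-0.1, -0.1, 0.5]
finger_gap: 0.7
finger_force: 0.0
waste
   [453. 222.] 1335 [ 473.8 -309.3] [232. 271.] 85.8 128.5
carts
inbox
   [475. 211.] 2241 [ 526.1 -380.5] [325. 163.] 36.0 65.5
   [418. 201.] 696 [ 531.6 -258.4] [48. 80.] 89.1 69.1
   [439. 224.] 2190 [ 477.5 -309.2] [ 76. 228.] 46.7 69.2
   [462. 248.] 768 [ 421.4 -363.2] [49. 79.] 87.0 68.9
(array([-61.4, 217.5, 111.6]), array([481.8,  62.1, 191.4]), array([ 3.1410e+00,  1.4000e-03, -3.1363e+00]))
```

View pics/t6.png

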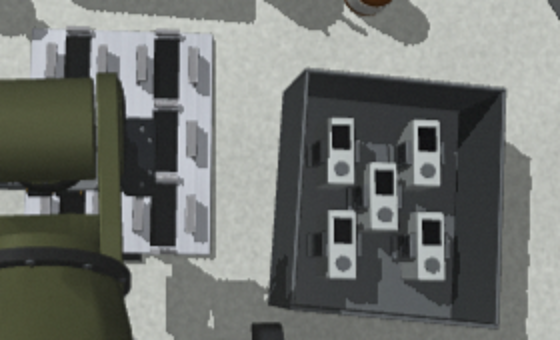

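All five are in the box: crop (341,150), (427,152), (384,195), (342,243), (430,245). The box has shifted about 8 mm but is upright. Now the shutdown keys: bar, square, round.

Converted, 205 mm / 250 = 0.82, 165 mm / 250 = 0.66.

```bash
python3 -m creep '-0.032 0.1 0 0 0 0
-0.08 0.28 0 0 0 0
-0.132 0.472 0 0 0 0
-0.184 0.66 0 0 0 0
-0.232 0.82 0 0 0 0';python3 -m creep '-0.012 0.052 0.04 0 0 0
-0.012 0.052 0.18 0 0 0
-0.012 0.052 0.32 0 0 0
-0.012 0.052 0.392 0 0 0
-0.012 0.052 0.412 0 0 0';python3 -m creep '0 0 0 0 0 0
0 0 0 0 0 0
0 0 0 0 0 0
0 0 0 0 0 0';python3 -c "
from h import *
print(go((542.2,280.2,65)))"
```

```text
clock: 41.05
eef_pos: [539.7, 266.1, 191.2]
eef_rot: [3.141, 0.001, -3.138]
wrist_force: [0.2, -1.7, 0.3]
finger_gap: 0.6
finger_force: 0.0
clock: 41.55
eef_pos: [541.6, 275.9, 85.4]
eef_rot: [-3.14, -0.003, -3.139]
wrist_force: [-0.1, 0.4, 0.5]
finger_gap: 0.6
finger_force: 0.0
clock: 41.95
eef_pos: [542.7, 277.3, 88.0]
eef_rot: [3.141, 0.001, -3.139]
wrist_force: [-0.4, 0.1, -0.3]
finger_gap: 0.2
finger_force: 0.0
(array([ 0.5,  2.9, 23.1]), array([542.7, 277.3,  88. ]), array([ 3.1410e+00,  1.3000e-03, -3.1388e+00]))
```

Converted, 23 mm / 250 = 0.092, 21 mm / 250 = 0.084.

```bash
python3 -m creep '0.002 0.0116 0.024 0 0 0
0.002 0.0116 0.048 0 0 0
0.002 0.0116 0.068 0 0 0
0.002 0.0116 0.084 0 0 0
0.002 0.0116 0.092 0 0 0';python3 -m creep '0 0 0.0028 0 0 0
0 0 0.0028 0 0 0
0 0 0.0028 0 0 0'
```

```text
clock: 42.45
eef_pos: [541.8, 280.3, 64.9]
eef_rot: [3.141, 0.0, -3.139]
wrist_force: [-10.1, -3.5, 25.5]
finger_gap: 0.5
finger_force: 12.8
clock: 42.75
eef_pos: [541.8, 280.3, 65.0]
eef_rot: [3.141, 0.0, -3.139]
wrist_force: [-9.0, -2.5, 20.5]
finger_gap: -0.1
finger_force: 9.8
```

Bar fully down. Now the square (+60 in tool x), then the round key (+90 in tool y).

Converted, 59.5 mm / 250 = 0.238, 50 mm / 250 = 0.2.

```bash
python3 -m creep '0 0 -0.032 0 0 0
0 0 -0.08 0 0 0
0.1 0 -0.096 0 0 0
0.2 0 -0.08 0 0 0
0.238 0 -0.064 0 0 0';python3 -m creep '0 0 0 0 0 0
0 0 0 0 0 0
0 0 0.008 0 0 0';python3 -m creep '0 0 0.016 0 0 0
0 0 0.032 0 0 0
0 0 0.044 0 0 0
0 0 0.052 0 0 0
0 0 0.054 0 0 0';python3 -m creep '0 0 0 0 0 0
0 0 0 0 0 0'
```

```text
clock: 43.25
eef_pos: [481.0, 280.0, 79.6]
eef_rot: [-3.142, -0.0, -3.138]
wrist_force: [0.5, -0.5, -0.3]
finger_gap: 0.6
finger_force: 0.0
clock: 43.55
eef_pos: [483.3, 280.0, 77.6]
eef_rot: [3.141, 0.001, -3.139]
wrist_force: [-0.6, 0.0, -0.8]
finger_gap: 0.5
finger_force: 0.0
clock: 44.05
eef_pos: [482.9, 279.9, 65.0]
eef_rot: [3.141, 0.001, -3.139]
wrist_force: [-3.5, -4.1, 17.8]
finger_gap: 0.6
finger_force: 9.0
clock: 44.25
eef_pos: [482.9, 279.9, 65.1]
eef_rot: [3.141, 0.001, -3.139]
wrist_force: [-2.7, -2.9, 13.9]
finger_gap: 0.6
finger_force: 7.4
```

Converted, 90.3 mm / 250 = 0.3612, 75 mm / 250 = 0.3.

```bash
python3 -m creep '0 0 -0.032 0 0 0
0 0 -0.08 0 0 0
0 0.16 -0.096 0 0 0
0.002 0.3 -0.08 0 0 0
0.002 0.3612 -0.064 0 0 0';python3 -m creep '0 0 0 0 0 0
0 0 0 0 0 0
0 0 0.008 0 0 0';python3 -m creep '0 0 0.016 0 0 0
0 0 0.032 0 0 0
0 0 0.044 0 0 0
0 0 0.052 0 0 0
0 0 0.056 0 0 0';python3 -m creep '0 0 0 0 0 0
0 0 0 0 0 0';python3 -m creep '0 0 -0.032 0 0 0
0 0 -0.12 0 0 0
0 0 -0.28 0 0 0
0 0 -0.44 0 0 0
0 0 -0.52 0 0 0';python3 -m creep '0 0 0 0 0 0
0 0 0 0 0 0
0 0 0 0 0 0
0 0 0 0 0 0';python3 - <<'E'
from h import *
look('pics/x.png');p=np.load('pics/last.npz')['p'];cv2.imwrite('pics/end.png',p[:,:,::-1])
E
```

```text
clock: 44.75
eef_pos: [481.1, 372.6, 80.2]
eef_rot: [3.141, 0.0, -3.137]
wrist_force: [0.1, 0.0, -0.4]
finger_gap: 0.2
finger_force: 0.0
clock: 45.05
eef_pos: [481.8, 369.2, 78.1]
eef_rot: [-3.142, 0.0, -3.14]
wrist_force: [0.4, 0.4, 0.0]
finger_gap: 0.2
finger_force: 0.0
clock: 45.55
eef_pos: [481.9, 369.8, 65.0]
eef_rot: [-3.141, 0.001, -3.139]
wrist_force: [-4.9, -8.5, 20.1]
finger_gap: 0.3
finger_force: 10.3
clock: 45.75
eef_pos: [481.8, 369.8, 65.0]
eef_rot: [-3.141, 0.001, -3.139]
wrist_force: [-4.0, -8.0, 15.3]
finger_gap: 0.6
finger_force: 7.5
clock: 46.25
eef_pos: [482.0, 370.8, 197.5]
eef_rot: [3.139, 0.003, -3.139]
wrist_force: [-0.5, -0.4, 0.8]
finger_gap: 0.4
finger_force: 0.0
clock: 46.65
eef_pos: [481.1, 370.0, 192.4]
eef_rot: [-3.14, -0.002, -3.139]
wrist_force: [-0.3, -0.7, -0.4]
finger_gap: 0.2
finger_force: 0.0
waste
   [453. 222.] 1333 [ 473.9 -309.1] [231. 271.] 85.8 128.5
carts
inbox
   [474. 210.] 2236 [ 479.8 -316.6] [212. 249.] 85.6 65.1
   [418. 201.] 697 [ 531.9 -258.5] [48. 80.] 89.5 69.1
   [439. 223.] 2188 [ 477.6 -309.6] [ 76. 229.] 47.1 69.1
   [462. 248.] 769 [ 421.9 -362.3] [51. 79.] 89.2 68.9
```

View pics/end.png

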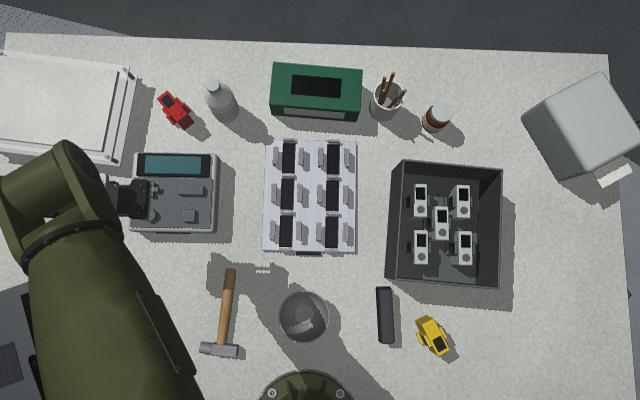

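The block (310,195) is empty and all five cartridges stand in the upright box (445,222). Everything else is where it was.

```bash
python3 -c "
from cell import manip
print(manip.sign_off())"
```

```text
the job is handed in; nothing more can be done
None
```

The job is handed in: I pressed round, square and bar fully down, put all five cartridges in the upright waste box, then pressed bar, square and round, without touching the cross key; the run took about 47 s, and the box shifted about 8 mm at some point.

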